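# Cover the potted cassette, squeeze its catches and hold it out of the nest

### The job

Set the blue cover plate gently down over the two steel posts of the green cassette, so that it lies flat on the cassette's end blocks, while the cassette still sits in its grey nest, and let go of the plate. Then squeeze the cassette's two yellow side catches together to unlock it, lift it straight out with the cover still in place and finish holding it still and level by the squeezed catches, its underside at least 10 cm above the bench; do not put it down or let go. Leave everything else on the bench where it is.

Things in the scene. Friction and masses are not known exactly. Their poses are not given: they have to be found in the camera images.
- nest: Grey fixed nest, base 150 x 104 x 8 mm. Origin: centre of its underside on the bench; x along its length, z up. The cassette stands on the base (8 mm up) between end stops and guides at most 24 mm high, play 1.5 to 2 mm. On its +y and -y sides at mid-length a steel keeper lip holds a catch's toe: 20 to 28 mm above the bench (the nest's highest part), inner edge at 29 mm from the centre line.
- cassette: Green cassette, 110 (x) x 48 (y) x 50 mm, about 0.35 kg, balanced at mid-length. Origin: centre of its underside, 8 mm above the bench when home, axes along the nest's. Two end blocks (|x| 23 to 55 mm, flat tops 50 mm up), an open well between. A steel post stands on each block at x = +42 and -42 mm, y = 0: 6 mm thick, 16 mm tall, top 6 mm tapered. Yellow catches at x = 0 on its +y and -y sides.
- catch_left (a joint): Slide of the yellow catch on the cassette's +y side, m: 0 = sprung out (locked under the keeper lip), 0.007 = pushed fully in to its stop. It is free of the lip beyond about 0.004. Spring: 3.6 N at 0 to 10 N at the stop.
- catch_right (a joint): The same for the yellow catch on the cassette's -y side: 0 = out (locked), 0.007 = fully in.
- catch_left_pad (a point): Centre of the +y catch paddle's outer face, the face to squeeze: 30 mm long (cassette x), from 25 to 48 mm above the cassette's underside (this point 36.5 mm). When out it is 32 mm from the cassette's centre line; the two faces are 64 mm apart when out, 50 mm when both are fully in. The paddles end 5 mm above the keeper lips; nothing else stands beside them.
- catch_right_pad (a point): The same point of the -y catch's paddle.
- cover: Blue cover plate, 110 (x) x 40 x 6 mm, about 0.1 kg, 10 mm through holes at x = +42 and -42 mm, y = 0. Centred on top a black bar grip 34 mm long (x), 16 wide (y), 20 high. Same either way round. Origin: centre of its underside; z up. Starts flat on the bench. Seated, its origin is 50 mm above the cassette's; the posts stand 10 mm out of its top.
- cover_grip (a point): Centre of the cover's black bar grip, 16 mm above the plate's underside.
- syringe: Bystander: black-filled syringe with blue plunger, about 190 mm long and 46 mm wide, lying on the bench. Origin under its middle.
- marker: Bystander: blue marker pen with black cap, 120 mm long, 14 mm thick, lying between cover and nest. Origin under its middle.
- beaker: Bystander: grey beaker, 84 mm across, 100 mm high. Origin: centre of its underside.
- jar: Bystander: amber jar with black cap, 54 mm across, 75 mm high. Origin: centre of its underside.
- screwdriver: Bystander: screwdriver, 170 mm long, lying crosswise in front of the long green tray at the back.
- parts_tray: Bystander: white open tray of standoffs, 110 x 80 x 25 mm. Origin: centre of its underside.

How it is judged:
On the way:
1. the cover lies seated over both posts, let go, with the cassette still locked home in the nest (z of cover in the frame of cassette between 0.047 and 0.053 m and x of cover in the frame of cassette between -0.004 and 0.004 m and y of cover in the frame of cassette between -0.004 and 0.004 m and angle between the x axis of cover and the x axis of cassette, either way round below 0.1 rad and angle between the z axis of cover and the z axis of cassette, either way round below 0.06 rad and contact force between the fingers and cover below 0.1 N and z of cassette in the frame of nest below 0.012 m and horizontal distance between cassette and nest below 0.006 m), for 0.2 s.
At the end, for the whole second after the job is handed in: Held still (under 0.03 m/s) by the fingers (over 5 N; at most 2 N on the cover), both catches in over 4.5 mm, underside over 95 mm up, tilt under 0.2 rad, off the nest; cover 50 mm up on the cassette within 3 mm, within 4 mm in x and y, turned under 0.1 rad, flat within 0.06 rad (z of cover in the frame of cassette between 0.047 and 0.053 m and x of cover in the frame of cassette between -0.004 and 0.004 m and y of cover in the frame of cassette between -0.004 and 0.004 m and angle between the x axis of cover and the x axis of cassette, either way round below 0.1 rad and angle between the z axis of cover and the z axis of cassette, either way round below 0.06 rad and height (world z) of cassette above 0.095 m and value of joint each of catch_left, catch_right above 0.0045 m and contact force between the fingers and cassette above 5 N and contact force between the fingers and cover below 2 N and contact force between cassette and nest below 0.1 N and angle between cassette's own z axis and vertical below 0.2 rad and linear speed of cassette below 0.03 m/s); the arm keeps its last pose, push and grip.
It fails at once if a bystander is shifted by more than 30 mm (distance of any of syringe, marker, beaker, jar, screwdriver, parts_tray from where it was at the start of the episode above 0.03 m).
It fails at once if the cover is dropped (falls faster than 0.6 m/s out of the fingers) (linear speed of cover above 0.6 m/s and contact force between the fingers and cover below 0.05 N).
It fails at once if the cassette is tipped by more than 0.5 rad (angle between cassette's own z axis and vertical above 0.5 rad).
It also fails if it takes over 51 s, if anything falls off the work surface, if the arm or the gripper's body presses on something with over 40 N, if the wrist force passes 120 N, or if a joint passes its speed limit or range.

### The arm

A 6-joint arm with a two-finger parallel gripper is mounted at the origin on the work surface. World frame = base frame: x ahead of the robot, y to its left, z up, the work surface at z = 0. Lengths are in m, angles in rad, forces in N, time in s.
With the tool pointing down it reaches from about 0.25 to 0.725 m from the base axis. Payload 9.7 kg.
Tool frame: the origin (TCP) lies midway between the tips of the shut fingers; the grasp point (between the pads) lies hold_point_z behind it (hold_point_z is the distance from the TCP to the grasp point, in m); z points along the fingers, y is the direction in which the jaws open and shut (so a half turn about z gives the same grasp; the last joint's range is limited). The gripper opens to 85 mm and grips with 20 to 120 N. Pads are 22 mm wide; open, the fingers measure 114 mm over their backs; the gripper's body (76 mm by 85 mm) begins 54 mm behind the grasp point. The pads swing forward as they close: fully open they stand 13 mm farther back than shut.
Start: joints at [-1.3, 0.087, 0.176, 1.66, 0, 1.571], TCP at [0.147, -0.53, 0.231] pointing down, gripper open.
Joint ranges: [-3.13, 3.13], [-0.85, 1.81], [-1.15, 1.24], [-2.2, 2.28], [-1.44, 1.52], [-3.14, 3.14]. Speed limits (rad/s): [2.22, 2.22, 2.57, 3.14, 3.14, 3.14].

### API

Orientations are given as a unit quaternion [w, x, y, z].
In Python, from rig import * gives the robot as it stands. The module is installed in compiled form; this text tells all that it offers.
- The arm moves only by the shell command python3 -m jog 'ROWS' [FORCE]. ROWS is a JSON object of lists of equal length, an entry for each row: "rot": the turn, a rotation vector about the tool's x, y, z in rad, a list of three; "offset": the shift along the tool's x, y, z in mm, a list of three; "gripper": the closure, from 0 (fully open) to 1 (shut). In form: {"rot": [[rx, ry, rz], ...], "offset": [[dx, dy, dz], ...], "gripper": [gripper, ...]}. A call has exactly 8 rows; each row is the pose to reach, as a shift and turn from the pose commanded when the call began, along the tool's axes at that moment; what a row does not reach only later rows make up. A row lasts 1/10 s, in which the tool goes at most 50 mm and 8.59 degrees, less where a joint would pass 70% of its speed; a pose out of reach is approached as far as the arm can. A call with a gripper value outside its range is refused whole. The fingers move at their own pace and stop on an object; FORCE is the grip in N (left out, the last holds). Time passes only in rows, so rows that repeat a pose let the fingers close, or fill a call up. It gives the time, the measured TCP pose, the force and the opening at its end, in the units of the state.
- read_state(): the state, without advancing time (a new reading comes with each control period).
- capture(name): name is "scene" or "top" or "wrist"; returns the picture (384x512x3 uint8, blue, green, red); there is no depth.
- camera_info(name): a dict with "fx", "fy", "cx", "cy" (pixels), "origin" and "orientation" of the camera in the world; the wrist camera has in their place "tool_from_camera" (4x4, takes a point from camera to tool coordinates, whose origin is the TCP and whose axes are the flange's). Camera axes: x right, y up, looking along -z (the intrinsics and any distortion apply to the point x, -y, -z); pixel columns grow to the right and rows downward; lengths in m; the calibration is good to about 2 mm. A picture is of the moment at which its call begins: read the wrist's pose just before it. camera_info takes no time and is no camera call.
- job_done(): hands the job in, once; it reports no verdict.
The state is a dict: "clock": time; "joint_pos": joint angles; "qd": joint speeds; "joint_efforts": joint torques, N m; "ee_pos": TCP position; "ee_rot": TCP orientation; "contact_force": force on the tool from outside, world axes, zero at the start; "moment": the same for the moment, N m; "opening": finger opening in m.
Only numpy, scipy, OpenCV 4.12 (cv2) and the standard library are available. Lean on these libraries where they do the work, as an engineer would, in place of code of your own. Each camera call takes 0.05 s, during which the arm holds its last target. There are 200 camera calls.

## Working session

There is one attempt and no reset: what is moved stays moved. The work goes in short steps, Python scripts to look and compute and a shell command to move; the robot and the scene stay as the last step left them, time stands still between calls to the robot, and variables do not carry over. Pictures are saved under pics/ and viewed, about 8 in all and at most 12, crops included, and the job is handed in when it is done.

```bash
mkdir -p pics; cat > h.py <<'E'
from rig import *
import numpy as np, cv2
from scipy.spatial.transform import Rotation as R
def rot(q): return R.from_quat([q[1],q[2],q[3],q[0]]).as_matrix()
def cam(name):
    c=camera_info(name)
    if name=="wrist":
        s=read_state(); T=np.array(c["tool_from_camera"]); Rt=rot(s["ee_rot"])
        return c, Rt@T[:3,:3], Rt@T[:3,3]+np.array(s["ee_pos"])
    return c, rot(c["orientation"]), np.array(c["origin"])
def ray(C,px,z):
    c,Rm,o=C; px=np.atleast_2d(px).astype(float)
    d=np.c_[(px[:,0]-c["cx"])/c["fx"],-(px[:,1]-c["cy"])/c["fy"],-np.ones(len(px))]@Rm.T
    return o+d*((z-o[2])/d[:,2])[:,None]
def proj(C,p):
    c,Rm,o=C; q=(np.atleast_2d(p)-o)@Rm
    return np.c_[c["cx"]+c["fx"]*q[:,0]/-q[:,2], c["cy"]-c["fy"]*q[:,1]/-q[:,2]]
E
python3 - <<'E'
from h import *
s=read_state(); print(s); 
for n in ("scene","top","wrist"): print(n,camera_info(n))
cv2.imwrite("pics/top.png",cv2.resize(capture("top"),(800,600)))
cv2.imwrite("pics/top_raw.png",capture("top"))
cv2.imwrite("pics/scene.png",capture("scene"))
E
```

```text
{'clock': 0.0, 'joint_pos': array([-1.29998730e+00,  8.74582406e-02,  1.75121910e-01,  1.65980012e+00,
        2.12602432e-05,  1.57082761e+00]), 'qd': array([ 1.03359427e-03, -7.17583732e-04, -1.84583432e-06, -6.68073208e-04,
        2.47650508e-04,  1.75848323e-03]), 'joint_efforts': array([ 2.08391793e-03, -5.20384562e+01,  4.64805973e+01,  1.62514084e-02,
        1.65219549e-04,  7.69250477e-06]), 'ee_pos': array([ 0.1470744 , -0.5297283 ,  0.23057781]), 'ee_rot': array([-6.65363738e-04,  9.90848696e-01,  1.34975597e-01, -7.99301832e-05]), 'contact_force': array([ 0.39037816, -0.52287259,  0.3917323 ]), 'moment': array([-0.00810725,  0.01909176, -0.03744933]), 'opening': 0.08527716406179763}
scene {'fx': 446.65741839780895, 'fy': 446.65741839780895, 'cx': 260.04531159387074, 'cy': 193.9302829612585, 'origin': array([ 0.88967684, -0.59359152,  1.12603474]), 'orientation': array([0.92559443, 0.27506729, 0.08046582, 0.24726139])}
top {'fx': 433.7212239480368, 'fy': 433.7212239480368, 'cx': 265.9588923069575, 'cy': 187.2100881820002, 'origin': array([0.30427586, 0.01880918, 1.51740277]), 'orientation': array([ 0.70759885,  0.05000489, -0.05789105, -0.70246139])}
wrist {'fx': 282.9770088934203, 'fy': 282.9770088934203, 'cx': 255.52630528031943, 'cy': 192.64419784754858, 'tool_from_camera': array([[ 1.76461021e-03,  9.55320705e-01,  2.95565959e-01,
         7.60151491e-02],
       [ 9.99998413e-01, -1.75830562e-03, -2.87115740e-04,
         3.76923088e-04],
       [ 2.45407675e-04,  2.95565996e-01, -9.55322292e-01,
        -1.43149107e-01],
       [ 0.00000000e+00,  0.00000000e+00,  0.00000000e+00,
         1.00000000e+00]])}
```

View pics/top.png

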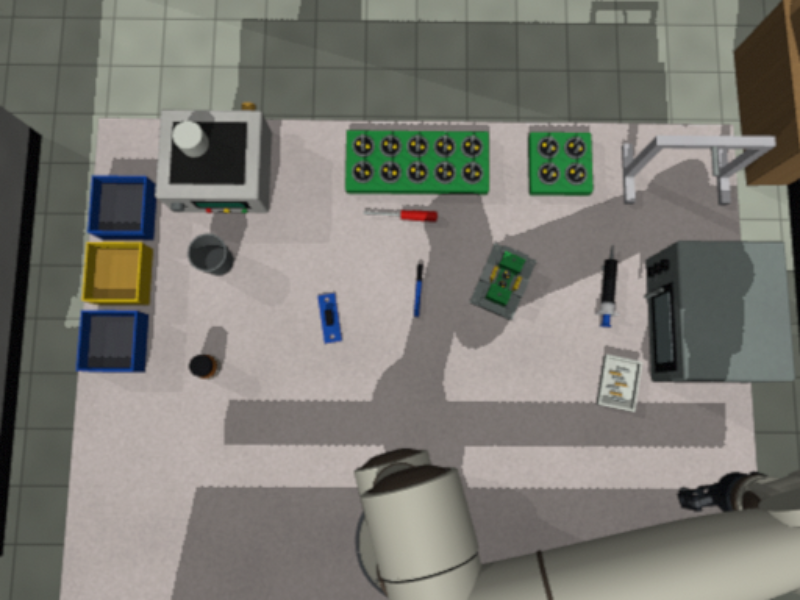

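View pics/scene.png

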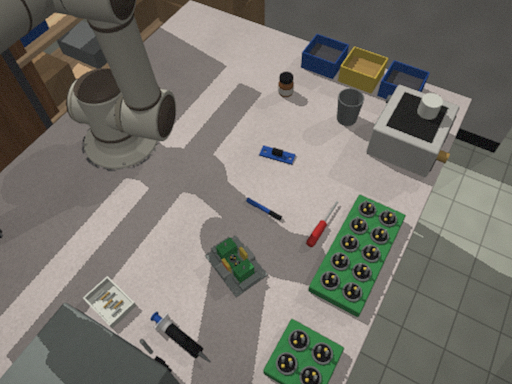

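The top view shows the cover at about (330,318) and the nest with the cassette at about (503,280), in 800x600 pixels. The marker lies between them at (418,290). Next I measure these with colour masks.

```bash
cat >> h.py <<'E'
def blobs(im,lo,hi,roi=None,amin=15):
    m=cv2.inRange(cv2.cvtColor(im,cv2.COLOR_BGR2HSV),lo,hi)
    if roi: k=np.zeros_like(m); x0,y0,x1,y1=roi; k[y0:y1,x0:x1]=255; m&=k
    cs,_=cv2.findContours(m,cv2.RETR_EXTERNAL,cv2.CHAIN_APPROX_NONE)
    return [c[:,0,:] for c in cs if cv2.contourArea(c)>amin]
def rect(C,c,z):
    """min-area rectangle in world (mm) of a pixel contour cast on z: centre, sizes, angle of long side (deg)"""
    w=ray(C,c,z)[:,:2]; (x,y),(a,b),t=cv2.minAreaRect((w*1000).astype(np.float32))
    if b>a: a,b,t=b,a,t+90
    return round(x,1),round(y,1),round(a,1),round(b,1),round((t+90)%180-90,1)
E
python3 - <<'E'
from h import *
im=cv2.imread("pics/top_raw.png"); C=cam("top")
for c in blobs(im,(105,120,60),(130,255,255),(190,170,285,240)): print("blue",c.mean(0),rect(C,c,.006))
for c in blobs(im,(45,100,40),(80,255,255),(295,145,350,210),5): print("green",c.mean(0),rect(C,c,.058))
for c in blobs(im,(18,100,80),(35,255,255),(295,145,350,210),3): print("yel",c.mean(0),rect(C,c,.056))
S=cam("scene"); im2=cv2.imread("pics/scene.png")
for c in blobs(im2,(105,120,60),(130,255,255),(230,130,310,230)): print("s blue",rect(S,c,.006))
for c in blobs(im2,(45,100,40),(80,255,255),(200,220,275,300),5): print("s green",rect(S,c,.058))
for c in blobs(im2,(18,100,80),(35,255,255),(200,220,275,300),3): print("s yel",rect(S,c,.056))
s=read_state(); print(rot(s["ee_rot"]).round(3))
E
```

```text
blue [210.52631579 203.02631579] (479.3, 196.2, 107.4, 37.5, 9.6)
blue [266.9787234  190.23404255] (527.1, -0.9, 79.0, 10.2, -5.3)
green [322.85714286 177.89285714] (562.8, -191.8, 115.6, 49.0, -23.4)
yel [330.83333333 180.5       ] (554.4, -219.3, 28.2, 10.6, -26.9)
yel [315.94444444 174.        ] (576.6, -168.2, 31.3, 9.2, -26.6)
s blue (522.3, -3.0, 78.8, 12.5, -2.9)
s blue (478.7, 191.8, 107.3, 39.1, 9.7)
s green (569.9, -203.0, 121.1, 53.5, -22.7)
s yel (559.0, -225.0, 42.0, 10.1, -26.6)
s yel (577.4, -176.8, 36.0, 16.3, -28.0)
[[ 0.964  0.267 -0.   ]
 [ 0.267 -0.964  0.001]
 [-0.    -0.001 -1.   ]]
```

```bash
python3 -m jog '{"rot":[[0,0,0],[0,0,0],[0,0,0],[0,0,0],[0,0,0],[0,0,0],[0,0,0],[0,0,0]],"offset":[[20,-24,0],[50,-60,0],[82,-97,0],[114,-135,0],[145,-172,0],[175,-208,0],[200,-238,0],[220,-262,0]],"gripper":[0,0,0,0,0,0,0,0]}' 40; python3 -c "
from h import *
s=read_state();print(s['joint_pos'].round(3),s['ee_pos'],rot(s['ee_rot']).round(3)[:, 0])"
```

```text
clock: 0.95
ee_pos: [0.2894, -0.2167, 0.2314]
ee_rot: [0.0, 0.991, 0.135, 0.0]
contact_force: [0.2, -0.1, -0.1]
opening: 0.0855
[-0.643 -0.359 -0.221  1.709  0.     2.227] [ 0.28936727 -0.21669751  0.23135418] [0.963 0.268 0.   ]
```

```bash
python3 -m jog '{"rot":[[0,0,-0.14],[0,0,-0.28],[0,0,-0.42],[0,0,-0.56],[0,0,-0.7],[0,0,-0.84],[0,0,-0.98],[0,0,-1.12]],"offset":[[27,-32,0],[57,-67,0],[87,-102,0],[117,-138,0],[150,-176,0],[185,-218,0],[220,-259,0],[250,-294,0]],"gripper":[0,0,0,0,0,0,0,0]}'; python3 -m jog '{"rot":[[0,0,-0.14],[0,0,-0.28],[0,0,-0.42],[0,0,-0.56],[0,0,-0.7],[0,0,-0.84],[0,0,-0.96],[0,0,-1.0]],"offset":[[0,0,0],[0,0,0],[0,0,0],[0,0,0],[0,0,0],[0,0,0],[0,0,0],[0,0,0]],"gripper":[0,0,0,0,0,0,0,0]}'; python3 -c "
from h import *
s=read_state();print(s['joint_pos'].round(3),s['ee_pos'],rot(s['ee_rot']).round(3)[:, :2])"
```

```text
clock: 1.75
ee_pos: [0.4494, 0.1293, 0.2312]
ee_rot: [0.0, 0.766, 0.643, 0.0]
contact_force: [0.8, -1.6, -0.0]
opening: 0.0855
clock: 2.55
ee_pos: [0.449, 0.1269, 0.231]
ee_rot: [-0.0, 0.365, 0.931, -0.0]
contact_force: [0.1, -0.3, 0.2]
opening: 0.0857
[ 0.276 -0.111 -0.021  1.662 -0.     1.022] [0.44904075 0.126948   0.23103442] [[-0.734  0.679]
 [ 0.679  0.734]
 [ 0.    -0.   ]]
```

```bash
python3 -m jog '{"rot":[[0,0,-0.14],[0,0,-0.28],[0,0,-0.42],[0,0,-0.56],[0,0,-0.7],[0,0,-0.84],[0,0,-0.915],[0,0,-0.915]],"offset":[[3,10,5],[7,20,14],[10,30,22],[14,40,30],[17,50,40],[20,60,46],[23.5,69.5,50],[23.5,69.5,50]],"gripper":[0,0,0,0,0,0,0,0]}'; python3 - <<'E'
from h import *
s=read_state(); C=cam("wrist"); im=capture("wrist"); cv2.imwrite("pics/w1.png",im)
print(s["joint_pos"].round(3),s["ee_pos"],rot(s["ee_rot"])[:,:2].round(3))
for c in blobs(im,(105,120,50),(130,255,255),None,300): print(c.mean(0),c.min(0),c.max(0),rect(C,c,.006))
print(proj(C,[.479,.194,.006]))
E
```

```text
clock: 3.35
ee_pos: [0.4792, 0.1944, 0.1802]
ee_rot: [-0.001, -0.083, 0.997, -0.0]
contact_force: [-1.0, -0.4, 0.5]
opening: 0.0856
[ 0.385 -0.003 -0.016  1.56   0.     0.219] [0.47921293 0.19435866 0.18019022] [[-0.986 -0.165]
 [-0.165  0.986]
 [ 0.002 -0.   ]]
[ 81.69677419 182.83870968] [ 73 149] [ 91 217] (526.4, -2.5, 85.1, 17.5, -3.9)
[256.18473896 170.90361446] [239 125] [274 218] (479.5, 195.0, 109.5, 39.5, 9.8)
[[255.38088849 173.21399479]]
```

View pics/w1.png

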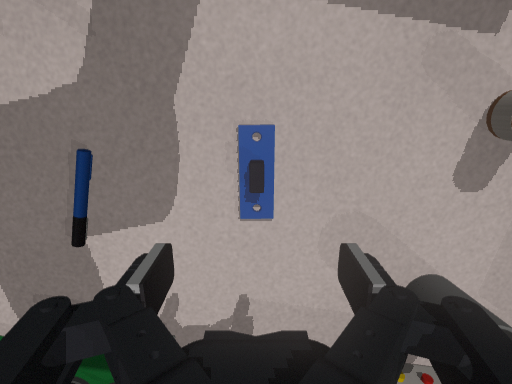

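The wrist view shows the cover centred at (256,171) with its bar at (257,176), so the gripper is already aligned. I check `hold_point_z` before going down.

```bash
python3 - <<'E'
import rig
print({k:getattr(rig,k) for k in dir(rig) if not k.startswith('_') and isinstance(getattr(rig,k),(int,float,list,tuple,dict,str))})
E
python3 -m jog '{"rot":[[0,0,0],[0,0,0],[0,0,0],[0,0,0],[0,0,0],[0,0,0],[0,0,0],[0,0,0]],"offset":[[0,0,10],[0,0,30],[0,0,50],[0,0,75],[0,0,100],[0,0,120],[0,0,130],[0,0,130]],"gripper":[0,0,0.2,0.3,0.4,0.4,0.4,0.4]}'; python3 - <<'E'
from h import *
s=read_state(); C=cam("wrist"); im=capture("wrist"); cv2.imwrite("pics/w2.png",im)
print(s["ee_pos"],s["opening"])
for c in blobs(im,(105,120,50),(130,255,255),None,300): print(c.mean(0),c.min(0),c.max(0),rect(C,c,.006))
E
```

```text
{'hold_point_z': 0.0187}
clock: 4.2
ee_pos: [0.4785, 0.1932, 0.05]
ee_rot: [-0.001, -0.081, 0.997, -0.0]
contact_force: [-0.1, -0.3, 0.6]
opening: 0.0509
[0.478486   0.19317793 0.04995869] 0.0509176117330235
[258.25628141 209.55276382] [228 139] [288 283] (479.0, 195.0, 109.6, 39.9, 9.8)
```

View pics/w2.png

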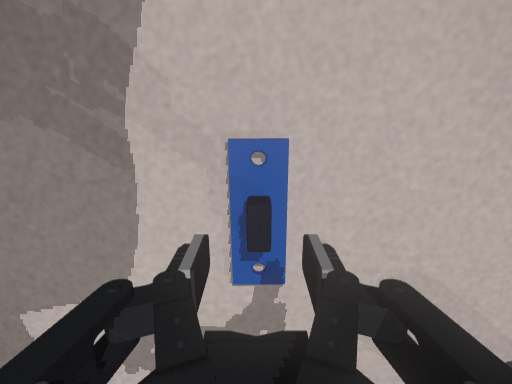

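```bash
python3 -m jog '{"rot":[[0,0,0],[0,0,0],[0,0,0],[0,0,0],[0,0,0],[0,0,0],[0,0,0],[0,0,0]],"offset":[[-1,1.6,8],[-1,1.6,20],[-1,1.6,32],[-1,1.6,39],[-1,1.6,41],[-1,1.6,41],[-1,1.6,41],[-1,1.6,41]],"gripper":[0.4,0.4,0.4,0.4,0.4,0.5,0.7,0.9]}' 30; python3 -m jog '{"rot":[[0,0,0],[0,0,0],[0,0,0],[0,0,0],[0,0,0],[0,0,0],[0,0,0],[0,0,0]],"offset":[[0,0,0],[0,0,0],[0,0,0],[0,0,0],[0,0,-5],[0,0,-15],[0,0,-25],[0,0,-30]],"gripper":[1,1,1,1,1,1,1,1]}' 40;  python3 - <<'E'
from h import *
s=read_state(); C=cam("wrist"); im=capture("wrist"); cv2.imwrite("pics/w3.png",im)
print(s["ee_pos"],s["opening"],s["joint_pos"].round(2),rot(s["ee_rot"])[:,:2].round(3))
for c in blobs(im,(105,120,50),(130,255,255),None,300): print(c.mean(0),c.min(0),c.max(0),rect(C,c,s["ee_pos"][2]-.003))
E
```

```text
clock: 5.05
ee_pos: [0.4805, 0.1957, 0.0109]
ee_rot: [0.0, -0.082, 0.997, 0.0]
contact_force: [-4.9, -1.0, 11.1]
opening: 0.0151
clock: 5.85
ee_pos: [0.4806, 0.1958, 0.0418]
ee_rot: [0.001, -0.082, 0.997, 0.0]
contact_force: [0.1, -0.4, -1.2]
opening: 0.0149
[0.48060964 0.19576465 0.04178244] 0.014932265716979632 [ 0.39  0.02 -0.26  1.29  0.    0.22] [[-0.987 -0.163]
 [-0.163  0.987]
 [-0.001  0.   ]]
[255.48630137 302.32876712] [234 283] [277 317] (519.5, 202.1, 27.0, 24.8, -80.5)
[255.496 191.256] [218 143] [293 240] (452.1, 190.8, 55.0, 39.5, 9.5)
```

```bash
python3 -m jog '{"rot":[[0,0,0],[0,0,0],[0,0,0.05],[0,0,0.12],[0,0,0.2],[0,0,0.28],[0,0,0.35],[0,0,0.4]],"offset":[[0,0,-15],[0,-5,-40],[-1,-20,-65],[-2,-45,-90],[-4,-75,-105],[-6,-105,-110],[-7,-130,-110],[-8,-150,-110]],"gripper":[1,1,1,1,1,1,1,1]}'; python3 - <<'E'
from h import *
s=read_state(); print(s["ee_pos"],s["opening"],s["joint_pos"].round(2),rot(s["ee_rot"])[:,:2].round(3))
Rm=rot(s["ee_rot"]); t=np.array([.565,-.194,.15])-s["ee_pos"]; print((Rm.T@t*1000).round(1))
E
```

```text
clock: 6.7
ee_pos: [0.5128, 0.0475, 0.1514]
ee_rot: [0.0, 0.119, 0.993, 0.0]
contact_force: [0.4, -0.1, -1.0]
opening: 0.015
[0.51276023 0.04749537 0.15142411] 0.014990098809622338 [ 0.09 -0.01 -0.08  1.5  -0.    0.33] [[-0.972  0.237]
 [ 0.237  0.972]
 [-0.001  0.   ]]
[-108.  -222.2    1.5]
```

```bash
python3 -m jog '{"rot":[[0,0,0.05],[0,0,0.12],[0,0,0.19],[0,0,0.215],[0,0,0.215],[0,0,0.215],[0,0,0.215],[0,0,0.215]],"offset":[[-13,-14,0],[-38,-40,0],[-65,-69,0],[-92,-97,0],[-112,-118,0],[-122,-129,0],[-127,-134,0],[-127,-134,0]],"gripper":[1,1,1,1,1,1,1,1]}'; cat > m.py <<'E'
from h import *
import sys
s=read_state(); C=cam("wrist"); im=capture("wrist"); cv2.imwrite("pics/%s.png"%sys.argv[1],im)
Rm=rot(s["ee_rot"]); print(s["ee_pos"],s["joint_pos"].round(2),"yaw",np.degrees(np.arctan2(Rm[1,0],Rm[0,0])).round(2))
T=lambda p:(Rm.T@(np.array(p)-s["ee_pos"])*1000).round(1)
bs=blobs(im,(105,120,50),(130,255,255),(150,100,360,330),200)
if bs: r=rect(C,np.vstack(bs),s["ee_pos"][2]-.005); print("cover",r,"in tool",T([r[0]/1e3,r[1]/1e3,s["ee_pos"][2]]))
for n,lo,hi,z in (("green",(45,100,30),(80,255,255),.058),("yel",(18,100,60),(35,255,255),.056)):
    for c in blobs(im,lo,hi,None,60): r=rect(C,c,z); print(n,c.mean(0).round(),len(c),r,"tool",T([r[0]/1e3,r[1]/1e3,z]))
E
python3 m.py w4
```

```text
clock: 7.5
ee_pos: [0.6046, -0.111, 0.1504]
ee_rot: [-0.0, 0.224, 0.975, 0.0]
contact_force: [-1.0, 0.9, -1.0]
opening: 0.0151
[ 0.60463124 -0.11104731  0.15035094] [-0.18  0.23  0.18  1.52  0.    0.27] yaw 154.15
cover (603.5, -110.3, 109.7, 39.9, -25.8) in tool [1.3 0.2 0. ]
green [359. 370.] 65 (833.1, -96.1, 52.7, 3.6, 18.0) tool [-199.1  113.1   92.3]
green [153. 369.] 71 (734.6, -297.7, 54.9, 3.8, -70.6) tool [-198.4 -111.3   92.2]
green [459. 289.] 574 (801.7, 14.7, 151.7, 142.4, 0.1) tool [-122.6  199.1   92.3]
green [155. 188.] 407 (567.0, -189.6, 111.9, 59.4, -23.0) tool [ -0.4 -87.1  92.3]
yel [496. 337.] 28 (854.0, 47.1, 15.5, 8.6, 20.6) tool [-155.5  251.    94.3]
yel [424. 315.] 26 (794.4, -12.5, 13.5, 7.9, 19.5) tool [-127.9  171.4   94.3]
yel [483. 293.] 29 (794.6, 47.4, 13.7, 8.7, 21.5) tool [-101.9  225.4   94.3]
yel [127. 192.] 113 (555.0, -211.6, 37.1, 26.7, -22.8) tool [   0.8 -112.1   94.3]
yel [183. 192.] 102 (574.2, -166.4, 38.3, 13.1, -24.0) tool [  3.2 -63.1  94.4]
```

View pics/w4.png

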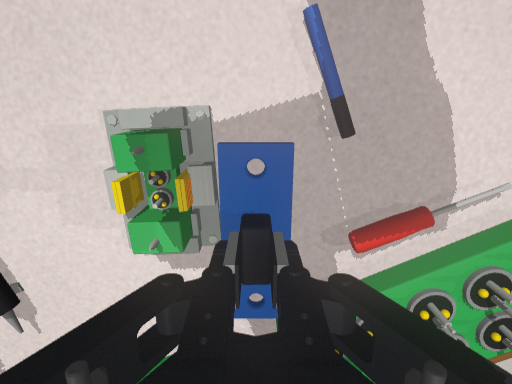

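The view shows the held cover's holes at (256,166) and (256,298). The cassette is at (155,190), with posts near (138,151) and (154,244). I zoom in on the cassette for the exact post positions.

```bash
python3 -c "
import cv2
im=cv2.imread('pics/w4.png')[95:265,95:225]; cv2.imwrite('pics/w4z.png',cv2.resize(im,None,fx=3.5,fy=3.5,interpolation=cv2.INTER_NEAREST))"
```

```text
(no output)
```

View pics/w4z.png

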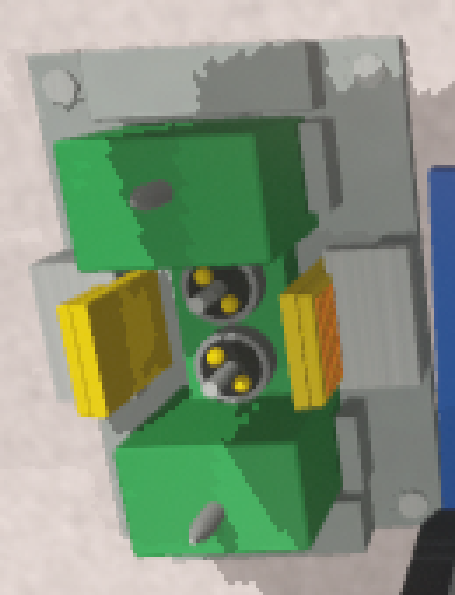

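```bash
python3 - <<'E'
from h import *
s=read_state(); C=cam("wrist"); Rm=rot(s["ee_rot"])
f=lambda u:(np.array(u)+.5)/3.5-.5+95
def show(n,u,z):
    p=ray(C,f(u),z); q=((p-s["ee_pos"])@Rm*1000)
    print(n,"world",(p[:,:2]*1000).round(1).tolist(),"tool",q[:,:2].round(1).tolist()); return q
U=show("up",[[54,142],[255,136],[272,262],[77,271]],.058)
L=show("lo",[[117,448],[297,442],[307,548],[135,556]],.058)
print(U.mean(0),L.mean(0), (U.mean(0)+L.mean(0))/2)
show("outer",[[54,142],[255,136],[307,548],[135,556]],.058)
t=show("tips",[[137,199],[197,537]],.072); b=show("bases",[[165,190],[216,512]],.058)
for q in(t,b): d=q[0]-q[1]; print(q.mean(0)[:2],np.hypot(*d[:2]),np.degrees(np.arctan2(d[1],d[0])))
E
```

```text
up world [[506.6, -195.4], [525.8, -152.2], [553.5, -164.1], [534.8, -208.0]] tool [[51.1, -119.1], [52.5, -71.9], [22.4, -70.5], [20.1, -118.1]]
lo world [[578.4, -225.0], [597.0, -182.5], [624.6, -195.5], [606.8, -238.0]] tool [[-26.5, -114.5], [-24.8, -68.1], [-55.2, -67.8], [-57.7, -113.8]]
[ 36.54762967 -94.90380216  92.43389247] [-41.05802949 -91.07098123  92.39599098] [ -2.25519991 -92.9873917   92.41494173]
outer world [[506.6, -195.4], [525.8, -152.2], [624.6, -195.5], [606.8, -238.0]] tool [[51.1, -119.1], [52.5, -71.9], [-55.2, -67.8], [-57.7, -113.8]]
tips world [[526.9, -178.8], [604.8, -211.6]] tool [[39.9, -95.3], [-44.5, -91.0]]
bases world [[527.4, -178.0], [605.0, -211.7]] tool [[39.9, -94.4], [-44.7, -90.9]]
[ -2.2609568 -93.1397885] 84.52973709226798 -2.951254493287974
[ -2.40588563 -92.67020755] 84.64253630071245 -2.362673849258548
```

```bash
python3 -m jog '{"rot":[[0,0,-0.02],[0,0,-0.047],[0,0,-0.047],[0,0,-0.047],[0,0,-0.047],[0,0,-0.047],[0,0,-0.047],[0,0,-0.047]],"offset":[[-1,-15,0],[-2,-38,0],[-3,-65,0],[-3.6,-85,5],[-3.6,-93.1,20],[-3.6,-93.1,35],[-3.6,-93.1,45],[-3.6,-93.1,45]],"gripper":[1,1,1,1,1,1,1,1]}'; python3 m.py w5 | head -3; python3 - <<'E'
import cv2
im=cv2.imread('pics/w5.png')[100:330,170:340]; cv2.imwrite('pics/w5z.png',cv2.resize(im,None,fx=2.6,fy=2.6,interpolation=cv2.INTER_NEAREST))
E
```

```text
clock: 8.35
ee_pos: [0.5667, -0.195, 0.1034]
ee_rot: [-0.001, 0.2, 0.98, 0.0]
contact_force: [-0.2, 0.3, -0.6]
opening: 0.0149
[ 0.56669137 -0.19502279  0.10344595] [-0.33  0.2   0.05  1.43  0.    0.07] yaw 156.94
cover (565.5, -194.3, 109.6, 39.9, -22.9) in tool [1.4 0.2 0. ]
green [483. 329.] 234 (741.0, -73.3, 74.1, 63.7, -8.1) tool [-112.8  180.3   45.1]
```

View pics/w5z.png

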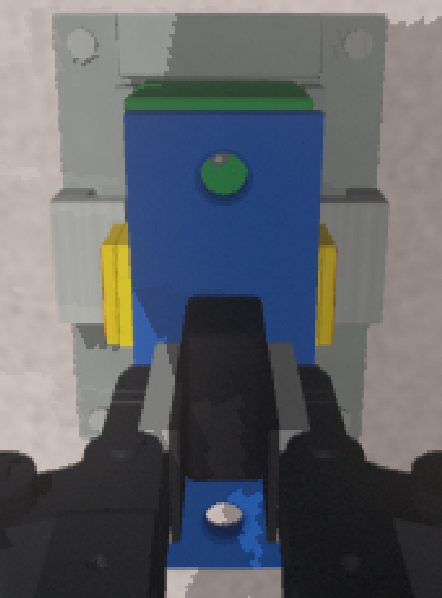

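```bash
python3 - <<'E'
from h import *
C=cam("wrist"); s=read_state(); Rm=rot(s["ee_rot"]); o=s["ee_pos"]
for sx in (42,-42):
    w=lambda z:(o+Rm@np.array([(sx+1.4)/1e3,.0002,0]))*[1,1,0]+[0,0,z]
    P=np.array([w(o[2]-.005),w(o[2]-.011),w(.074),w(.058)]); print(sx,((proj(C,P)-[170,100])*2.6).round(1).tolist())
print(o, (proj(C,np.array([o,o+[.01,0,0]]))))
im=cv2.imread("pics/w5.png"); 
h=cv2.cvtColor(im,cv2.COLOR_BGR2HSV)
print(h[155:176,256].tolist())
E
```

```text
42 [[222.9, 174.3], [222.9, 168.4], [222.8, 151.9], [222.7, 140.8]]
-42 [[222.2, 519.7], [222.2, 503.7], [222.2, 457.9], [222.2, 426.4]]
[ 0.56713276 -0.19528104  0.10459036] [[255.24777513 244.7654761 ]
 [262.07931713 259.28180802]]
[[109, 170, 123], [109, 173, 124], [110, 175, 111], [110, 111, 99], [111, 21, 87], [90, 3, 84], [0, 0, 84], [70, 43, 88], [69, 140, 106], [69, 154, 109], [70, 152, 109], [70, 156, 108], [70, 154, 109], [69, 161, 108], [70, 163, 108], [69, 157, 109], [69, 156, 108], [70, 158, 110], [70, 161, 108], [81, 138, 83], [106, 159, 77]]
```

The post tip shows through the far hole within about 0.5 mm of where it should be, so I lower the cover onto the posts.

```bash
python3 -m jog '{"rot":[[0,0,0],[0,0,0],[0,0,0],[0,0,0],[0,0,0],[0,0,0],[0,0,0],[0,0,0]],"offset":[[0,-0.4,3],[0,-0.4,8],[0,-0.4,13],[0,-0.4,18],[0,-0.4,22],[0,-0.4,25],[0,-0.4,25],[0,-0.4,25]],"gripper":[1,1,1,1,1,1,1,1]}'; python3 m.py w6 | head -2
```

```text
clock: 9.2
ee_pos: [0.5672, -0.1968, 0.0803]
ee_rot: [0.0, 0.201, 0.98, -0.0]
contact_force: [0.1, -0.6, -1.4]
opening: 0.0147
[ 0.56723674 -0.19684366  0.08034168] [-0.33  0.2   0.01  1.38 -0.    0.07] yaw 156.86
cover (566.1, -196.2, 109.7, 40.0, -23.0) in tool [ 1.3  0.1 -0. ]
```

```bash
python3 -m jog '{"rot":[[0,0,0],[0,0,0],[0,0,0],[0,0,0],[0,0,0],[0,0,0],[0,0,0],[0,0,0]],"offset":[[0,0,1.5],[0,0,3],[0,0,5],[0,0,7],[0,0,9],[0,0,10.5],[0,0,11.5],[0,0,11.5]],"gripper":[1,1,1,1,1,1,1,1]}'; python3 m.py w7 | head -2
```

```text
clock: 10.05
ee_pos: [0.5672, -0.1968, 0.069]
ee_rot: [0.0, 0.201, 0.98, 0.0]
contact_force: [-1.0, 0.2, 0.7]
opening: 0.0151
[ 0.5672164  -0.19679008  0.06897752] [-0.33  0.2  -0.01  1.36  0.    0.07] yaw 156.86
cover (566.2, -196.2, 111.0, 40.0, -23.0) in tool [ 1.2  0.1 -0. ]
```

```bash
python3 -m jog '{"rot":[[0,0,0],[0,0,0],[0,0,0],[0,0,0],[0,0,0],[0,0,0],[0,0,0],[0,0,0]],"offset":[[0,0,0.5],[0,0,0.5],[0,0,0.5],[0,0,0.5],[0,0,0.5],[0,0,0.5],[0,0,-4],[0,0,-15]],"gripper":[1,0.85,0.7,0.5,0.3,0,0,0]}'; python3 -m jog '{"rot":[[0,0,0],[0,0,0],[0,0,0],[0,0,0],[0,0,0],[0,0,0],[0,0,0],[0,0,0]],"offset":[[0,0,-10],[0,0,-25],[0,0,-40],[0,0,-52],[0,0,-60],[0,0,-60],[0,0,-60],[0,0,-60]],"gripper":[0,0,0,0,0,0,0,0]}'; python3 - <<'E'
from h import *
s=read_state(); C=cam("wrist"); im=capture("wrist"); cv2.imwrite("pics/w8.png",im)
Rm=rot(s["ee_rot"]);print(s["ee_pos"],"yaw",np.degrees(np.arctan2(Rm[1,0],Rm[0,0])).round(2))
for c in blobs(im,(105,120,50),(130,255,255),(150,50,360,330),300): print(c.min(0),c.max(0),rect(C,c,.064))
for c in blobs(im,(18,100,60),(35,255,255),(150,50,360,330),30): r=rect(C,c,.056);print(c.mean(0),r, (Rm.T@(np.array([r[0]/1e3,r[1]/1e3,.056])-s["ee_pos"])*1000).round(1))
cv2.imwrite("pics/w8z.png",cv2.resize(im[70:330,120:390],None,fx=2.2,fy=2.2,interpolation=cv2.INTER_NEAREST))
E
```

```text
clock: 10.9
ee_pos: [0.5667, -0.1966, 0.0834]
ee_rot: [-0.001, 0.201, 0.98, 0.0]
contact_force: [0.1, 0.1, -0.4]
opening: 0.0854
clock: 11.7
ee_pos: [0.5669, -0.1967, 0.143]
ee_rot: [-0.001, 0.201, 0.98, 0.0]
contact_force: [-0.1, -0.4, -0.3]
opening: 0.0856
[ 0.56692828 -0.19671508  0.14295324] yaw 156.86
[230 131] [281 258] (566.3, -196.2, 110.3, 39.9, -22.9)
[286.55555556 190.82828283] (572.7, -169.8, 38.2, 10.3, -21.5) [ 5.2 27.  87. ]
[224.53 191.03] (551.7, -219.1, 38.2, 10.2, -24.6) [  5.1 -26.6  87. ]
```

View pics/w8z.png

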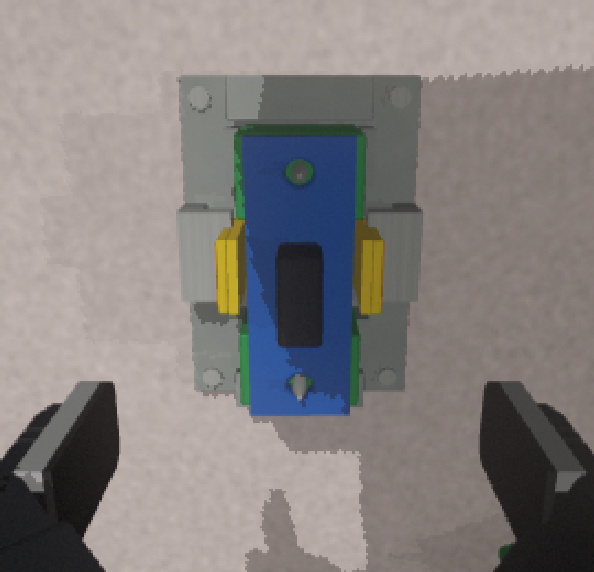

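The cover is seated: it measures 110.3 x 39.9 mm on the z = 64 mm plane, with posts through both holes at crop pixels (299,172) and (299,387). The catches sit symmetrically at ±27 mm. I go down beside the paddles next.

```bash
python3 -m jog '{"rot":[[0,0,-0.004],[0,0,-0.004],[0,0,-0.004],[0,0,-0.004],[0,0,-0.004],[0,0,-0.004],[0,0,-0.004],[0,0,-0.004]],"offset":[[0.8,0.2,12],[0.8,0.2,32],[0.8,0.2,55],[0.8,0.2,78],[0.8,0.2,96],[0.8,0.2,107],[0.8,0.2,112],[0.8,0.2,112]],"gripper":[0,0,0,0,0,0,0,0]}'; python3 - <<'E'
from h import *
cv2.imwrite("pics/w9.png",capture("wrist")); s=read_state(); print(s["ee_pos"],s["contact_force"])
E
```

```text
clock: 12.55
ee_pos: [0.5662, -0.1962, 0.0312]
ee_rot: [-0.0, 0.199, 0.98, 0.0]
contact_force: [0.9, -0.1, -0.2]
opening: 0.0851
[ 0.56665227 -0.19634999  0.03200984] [ 0.23578159  0.58648724 -0.86800292]
```

View pics/w9.png

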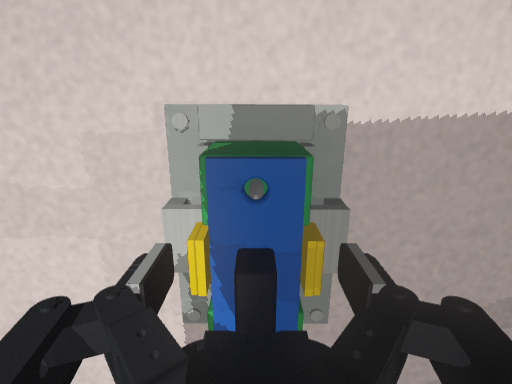

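The jaws straddle the paddles evenly at (198,260) and (314,260). I squeeze now.

```bash
python3 -m jog '{"rot":[[0,0,0],[0,0,0],[0,0,0],[0,0,0],[0,0,0],[0,0,0],[0,0,0],[0,0,0]],"offset":[[0,0,1],[0,0,1.5],[0,0,1.5],[0,0,1.5],[0,0,1.5],[0,0,1.5],[0,0,1.5],[0,0,1.5]],"gripper":[0.1,0.2,0.28,0.35,0.4,0.5,0.6,0.7]}' 50; python3 -m jog '{"rot":[[0,0,0],[0,0,0],[0,0,0],[0,0,0],[0,0,0],[0,0,0],[0,0,0],[0,0,0]],"offset":[[0,0,0],[0,0,0],[0,0,0],[0,0,0],[0,0,-0.5],[0,0,-2],[0,0,-4],[0,0,-6]],"gripper":[0.8,0.8,0.8,0.8,0.8,0.8,0.8,0.8]}' 60
```

```text
clock: 13.4
ee_pos: [0.5673, -0.1968, 0.0332]
ee_rot: [0.002, 0.199, 0.98, -0.0]
contact_force: [-5.1, 0.6, 17.9]
opening: 0.0466
clock: 14.2
ee_pos: [0.5661, -0.1961, 0.0357]
ee_rot: [-0.001, 0.199, 0.98, 0.0]
contact_force: [0.1, 0.8, -4.3]
opening: 0.0454
```

```bash
python3 - <<'E'
from h import *
s=read_state(); print(s["ee_pos"],s["contact_force"],s["opening"]); C=cam("wrist"); im=capture("wrist"); cv2.imwrite("pics/w10.png",im); print(s["opening"])
for z in (.064,.066,.068): 
  for c in blobs(im,(105,120,50),(130,255,255),(150,50,360,340),300): print(c.min(0),c.max(0),rect(C,c,z))
for c in blobs(im,(18,100,60),(35,255,255),(150,50,360,340),30): print(c.mean(0),c.min(0),c.max(0),rect(C,c,.058))
E
```

```text
[ 0.56609676 -0.19612396  0.03566878] [ 0.14239566  0.78807806 -4.27917955] 0.045367520045689516
0.045367520045689516
[206 153] [304 332] (555.7, -191.7, 90.1, 40.7, -22.7)
[206 153] [304 332] (554.7, -191.2, 88.5, 40.0, -22.7)
[206 153] [304 332] (553.7, -190.8, 87.0, 39.2, -22.7)
[208.9469697  257.34848485] [204 225] [212 289] (553.1, -215.5, 34.7, 2.9, -22.8)
[301.9924812  256.91729323] [299 224] [307 289] (570.7, -173.0, 35.2, 3.0, -22.8)
```

View pics/w10.png

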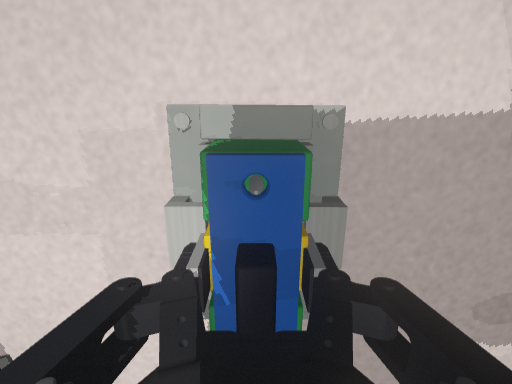

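Both catches are squeezed in flush beside the cover (near (208,257) and (302,257)), and the wrist carries about 4.3 N, which matches the weight. I lift straight up.

```bash
python3 -m jog '{"rot":[[0,0,0],[0,0,0],[0,0,0],[0,0,0],[0,0,0],[0,0,0],[0,0,0],[0,0,0]],"offset":[[0,0,-3],[0,0,-7],[0,0,-12],[0,0,-18],[0,0,-25],[0,0,-33],[0,0,-41],[0,0,-49]],"gripper":[0.8,0.8,0.8,0.8,0.8,0.8,0.8,0.8]}' 60; python3 -m jog '{"rot":[[0,0,0],[0,0,0],[0,0,0],[0,0,0],[0,0,0],[0,0,0],[0,0,0],[0,0,0]],"offset":[[0,0,-9],[0,0,-20],[0,0,-32],[0,0,-44],[0,0,-55],[0,0,-64],[0,0,-70],[0,0,-72]],"gripper":[0.8,0.8,0.8,0.8,0.8,0.8,0.8,0.8]}'; python3 -m jog '{"rot":[[0,0,0],[0,0,0],[0,0,0],[0,0,0],[0,0,0],[0,0,0],[0,0,0],[0,0,0]],"offset":[[0,0,0],[0,0,0],[0,0,0],[0,0,0],[0,0,0],[0,0,0],[0,0,0],[0,0,0]],"gripper":[0.8,0.8,0.8,0.8,0.8,0.8,0.8,0.8]}'; python3 - <<'E'
from h import *
s=read_state(); print(s["ee_pos"],s["contact_force"],s["opening"],abs(s["qd"]).max(),rot(s["ee_rot"])[:,2]); C=cam("wrist"); im=capture("wrist"); cv2.imwrite("pics/w11.png",im)
cv2.imwrite("pics/sc2.png",capture("scene"))
z=s["ee_pos"][2]-.03567+.066
for c in blobs(im,(105,120,50),(130,255,255),(150,50,360,340),300): print(c.min(0),c.max(0),rect(C,c,z))
w=im[100:340,130:380]; sc=cv2.imread("pics/sc2.png")[170:330,160:310]
cv2.imwrite("pics/fin.png",np.hstack([cv2.resize(w,(400,384)),cv2.resize(sc,(360,384))]))
E
```

```text
clock: 15.05
ee_pos: [0.5667, -0.1963, 0.0862]
ee_rot: [0.0, 0.199, 0.98, -0.0]
contact_force: [0.4, 0.2, -3.8]
opening: 0.0456
clock: 15.85
ee_pos: [0.5668, -0.1964, 0.1581]
ee_rot: [0.0, 0.199, 0.98, -0.0]
contact_force: [0.3, -0.1, -3.7]
opening: 0.0454
clock: 16.65
ee_pos: [0.5666, -0.1963, 0.1573]
ee_rot: [0.0, 0.199, 0.98, 0.0]
contact_force: [0.2, 0.0, -4.4]
opening: 0.0453
[ 0.5665731  -0.19631554  0.15729047] [ 0.19567965  0.01220837 -4.39769357] 0.04527212998518006 0.001000297570363014 [ 5.17682944e-05 -9.04785605e-06 -9.99999999e-01]
[206 153] [304 332] (555.2, -191.4, 88.5, 40.0, -22.8)
```

View pics/fin.png

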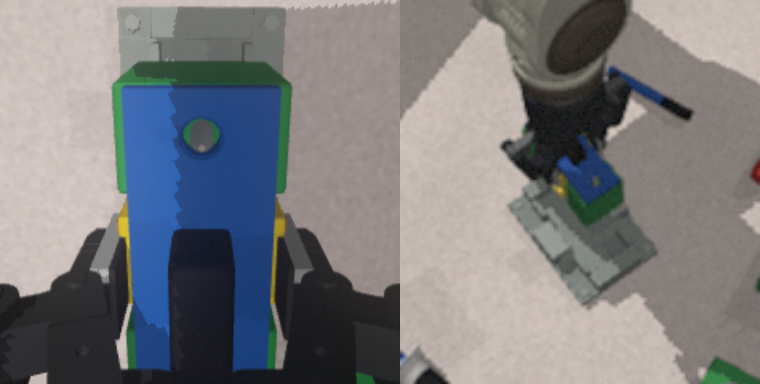

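```bash
python3 -c "
from rig import *
print(job_done())"
```

```text
the job is handed in; nothing more can be done
None
```

I seated the cover on the cassette's posts, let go of it, squeezed both catches with 60 N and lifted the cassette straight out. I handed the job in at about 17 s, with the arm still holding it.

- **Cover seated:** after I let go, it measured 110.3 x 39.9 mm on the 64 mm plane, so it lay at the right height. Both posts showed through the holes.
- **Final hold:** the tool was vertical and still, carrying about 4.4 N, which matches the cassette plus cover. I estimate the underside at about 13 cm above the bench. The nest below was empty, and the cover's position and angle in the wrist view were unchanged by the lift.
- **Disagreeing readings:**
  - The opening read 45 mm with the catches squeezed, where 50 mm was expected. The picture showed both catches fully in and the fingers clear of the cover.
  - While the catches were being squeezed there was a brief upward force of about 18 N. It was gone once I lifted.
- **Not checked:** I did not measure the bystanders at the end. The arm stayed clear of them on the way, and nothing looked out of place in the last scene view.

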